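# Power up and zero the laboratory balance

### The job

Get the balance ready for weighing, with the closed fingertips only: push the raised end of the rocker on the switch block fully down, then press the round key on the balance terminal fully in (it stays in), and then press the long bar key fully in, hold it down for a good second, and let it come up again. Leave the small square key alone, press nothing out of this order, and do not move or pick up any of the jars, bottles or the spatula.

Things in the scene. Friction and masses are not known exactly. Their poses are not given: they have to be found in the camera images.
- rocker_pivot (a point): Centre of the rocker of the switch block, on the rocker's hinge axis, 57 mm above the table. The block is a fixed grey box 120 x 76 x 40 mm with a clear lamp bead beside the rocker's raised end and a black cable gland on the opposite end face. x axis: along the rocker, horizontal, towards the end that stands raised while off; y axis: the hinge axis; z up.
- rocker_high_end (a point): Point on the top face of the white rocker (62 mm long, 30 mm wide), on its centre line, 22 mm from the hinge axis towards the end that is raised while off: press down here. It moves with the rocker: about 62 mm above the table when off, 52 mm when fully over; the block's black frame under it is 44 mm high.
- rocker (a joint): Angle of the rocker, rad: 0 (to 0.04 at the start) = off, raised end up; 0.44 = on, that end fully down against its stop. It stays where it is left; pushing it over takes about 1.5 to 3 N. Counts as on above 0.38.
- terminal: Balance terminal: fixed low grey box 150 x 240 x 34 mm with a dark display. Its three white keys sit in one row on the robot's side, 36 mm to -x of its centre, 68 mm apart (centre to centre) along its y axis, in any order. Origin: centre of its underside; x towards the display, y along the row, z up.
- round_key_top (a point): Centre of the top of the round key (34 mm across). Up, key tops are 49 mm above the table, 12 mm above their bezels; they travel 6 mm straight down to a firm stop and then still stand 6 mm proud, so a fingertip wider than the key touches nothing else. Axes as the terminal's. The point moves with the key.
- round_key (a joint): Depth of the round key, m: 0 up, 0.006 fully in. It takes about 2.5 N and stays in where it is left.
- bar_key_top (a point): Centre of the top of the long bar key (54 mm along the row, 20 mm across). Same heights, axes and travel as the round key.
- bar_key (a joint): Depth of the bar key, m: 0 up, 0.006 fully in. Sprung: 1.2 N to start, 3.6 N fully in; comes back up when let go.
- square_key_top (a point): Centre of the top of the small square key (18 x 18 mm), which is to be left alone. Same heights and axes as the round key.
- square_key (a joint): Depth of the square key, m: 0 up, 0.006 fully in. Sprung like the bar key.
- pink_jar: Bystander, to be left alone: powder jar, 42 mm across, 76 mm tall with white cap, standing between switch block and terminal. Origin: centre of its underside.
- amber_bottle: Bystander, to be left alone: amber bottle, 60 mm across, 101 mm tall, beyond the terminal. Origin: centre of its underside.
- orange_jar: Bystander, to be left alone: jar 42 mm across, 76 mm tall, beyond the terminal. Origin: centre of its underside.
- blue_jar: Bystander, to be left alone: jar 42 mm across, 76 mm tall, beyond the switch block. Origin: centre of its underside.
- varnish_a: Bystander, to be left alone: small varnish bottle, 32 mm across, 72 mm tall, on the robot's side of the work. Origin: centre of its underside.
- varnish_b: Bystander, to be left alone: small varnish bottle, 32 mm across, 72 mm tall, near the switch block on its right. Origin: centre of its underside.
- spatula: Bystander, to be left alone: green plastic spoon-ended spatula, 150 mm long, lying on the table between the terminal and the balance. Its x axis runs along it.
There are look-alikes about, which are no part of the job. Leave any green look-alike of the part that bears rocker_pivot alone.

How it is judged (in metres and radians):
On the way, in this order (a step that is already met when the one before it is completed fails the run):
1. the rocker is pushed over to on (value of joint rocker above 0.38 rad), for 0.1 s.
2. the round key is pressed fully in (value of joint round_key above 0.0045 m), for 0.1 s.
3. the bar key is held fully in for about a second (value of joint bar_key above 0.0045 m), for 0.9 s.
4. the bar key is let up (value of joint bar_key below 0.001 m), for 0.1 s.
At the end, for the whole second after the job is handed in: Rocker on (above 0.38 rad), round key in (deeper than 4.5 mm), bar key held deeper than 4.5 mm for 0.9 s and up again (under 1 mm), square key up, every bystander at rest within 15 mm of where it stood (value of joint rocker above 0.38 rad and value of joint round_key above 0.0045 m and value of joint each of bar_key, square_key below 0.001 m and distance of each of pink_jar, amber_bottle, orange_jar, blue_jar, varnish_a, varnish_b, spatula from where it was at the start of the episode below 0.015 m and linear speed of each of pink_jar, amber_bottle, orange_jar, blue_jar, varnish_a, varnish_b, spatula below 0.02 m/s); the robot touches nothing.
It fails at once if a terminal key is pressed while the rocker is off (value of joint rocker below 0.36 rad and value of joint any of round_key, bar_key above 0.003 m).
It fails at once if the bar key is pressed before the round key is in (value of joint round_key below 0.004 m and value of joint bar_key above 0.003 m).
It fails at once if the square key is pressed (value of joint square_key above 0.003 m).
It fails at once if a bystander is pushed, lifted or carried (more than 15 mm) (distance of any of pink_jar, amber_bottle, orange_jar, blue_jar, varnish_a, varnish_b, spatula from where it was at the start of the episode above 0.015 m).
It also fails if it takes over 45 s, if anything falls off the work surface, if the arm or the gripper's body presses on something with over 40 N, if the wrist force passes 120 N, or if a joint passes its speed limit or range.

### The arm

A 6-joint arm with a two-finger parallel gripper is mounted at the origin on the work surface. World frame = base frame: x ahead of the robot, y to its left, z up, the work surface at z = 0. Lengths are in mm, angles in rad, forces in N, time in s.
With the tool pointing down it reaches from about 400 to 925 mm from the base axis. Payload 12.5 kg.
Tool frame: the origin (TCP) lies midway between the tips of the shut fingers; the grasp point (between the pads) lies 19 mm behind it; z points along the fingers, y is the line along which they close (so a half turn about z gives the same grasp; the last joint's range is limited). The gripper opens to 95 mm and grips with 3 to 60 N. Pads are 20 mm wide; open, the fingers measure 119 mm over their backs; the gripper's body (75 mm by 180 mm) begins 59 mm behind the grasp point.
Start: joints at [1.083, 0.491, 1.559, -0, 1.092, -0.106], TCP at [232.855, 580.022, 214.661] pointing down, gripper open.
Joint ranges: [-3.1, 3.1], [-0.84, 2.19], [0.05, 2.79], [-1.13, 4.28], [0.06, 2.93], [-2.69, 2.69]. Speed limits (rad/s): [2.22, 2.22, 2.79, 3.14, 3.14, 3.14].

### API

Orientations are given as [roll, pitch, yaw] about the fixed x, y, z axes, in that order (R = Rz(yaw) Ry(pitch) Rx(roll)).
In Python, from cell import readout, eyes, env gives the robot as it stands.
- The arm moves only by the tool move_arm, never from a script. Its argument "plan" is a list of rows, each a list of 3 entries, a list of its own where there are three numbers: the turn, a rotation vector about the tool's x, y, z in degrees, then the shift along the tool's x, y, z in m, then the gripper command: -1 is shut, 1 is fully open, values between are in proportion. In form: [[[ax, ay, az], [x, y, z], jaw], ...]. A call has 1 to 5 rows; each row is the pose to reach, as a shift and turn from the pose commanded when the call began, along the tool's axes at that moment; what a row does not reach only later rows make up. A row lasts 1/8 s, in which the tool goes at most 62.5 mm and 10.7 degrees, less where a joint would pass 70% of its speed; a pose out of reach is approached as far as the arm can. A call with a gripper value outside its range is refused whole. The fingers move at their own pace and stop on an object; the grip force is fixed at half the most. Time passes only in rows, so rows that repeat a pose let the fingers close. It gives the time, the measured TCP pose, the force, the opening and the grip force at its end, in the units of the state.
- readout.state(): the state, without advancing time (a new reading comes with each control period).
- eyes.read_camera(name): name is "side" or "top" or "wrist"; returns a dict with "img" (400x640x3 uint8, red, green, blue), "K" (3x3 intrinsics, pixels), "extrinsics" (4x4, takes a point from camera to world coordinates). Camera axes: x right, y up, looking along -z (the intrinsics and any distortion apply to the point x, -y, -z); pixel columns grow to the right and rows downward; lengths in mm; the calibration is good to about 2 mm. A picture is of the moment at which its call begins. There is no depth.
- env.job_done(): hands the job in; it is judged then, once.
Trained networks look in a picture, given as the dict that the camera call returned (one of the last four; its "shot" number tells which), for a name from the list of things; names that differ only in an ending like _2 or _b are one class to them, and where a whole thing is asked for, a point or a joint stands for the part that bears it (a point fixed in the world has none). Each returns a list of dicts, best first, with "score" (0 to 1); they miss things now and then, are a little off and sometimes report something else, mostly with a low value. They report only what shows in the picture. A call takes as long as a camera call. They do not tell look-alikes from the thing itself.
- eyes.cut_out(picture, name): "mask" (400x640 bool, what is visible of it) and "uv" ([column, row] in pixels, amid what is visible of it).
The state is a dict: "t": time; "joints": joint angles; "qvel": joint speeds; "tau": joint torques, N m; "eef_pos": TCP position; "tcp_rot": TCP orientation; "ft_force": force on the tool from outside, world axes, zero at the start; "moment": the same for the moment, N m; "opening": opening from 0.0 (shut) to 1.0 (fully open); "grip_force": force on a finger pad.
Only numpy, scipy, OpenCV 4.12 (cv2) and the standard library are available. Lean on these libraries where they do the work, as an engineer would, in place of code of your own. Each camera call takes 0.05 s, during which the arm holds its last target. There are 200 camera calls.

## Working session

There is one attempt and no reset: what is moved stays moved. The work goes in short steps, Python scripts to look and compute and a tool call to move; the robot and the scene stay as the last step left them, time stands still between calls to the robot, and variables do not carry over. Pictures are saved under pics/ and viewed, at most 10 in all, crops included, and the job is handed in when it is done.

Besides the shell and the picture viewer there is one more tool, called after ">>>" as name(argument=value, ...), one argument or row to a line, values as JSON. move_arm: Moves the arm, as the interface text tells. Its arguments: {"type":"object","properties":{"plan":{"type":"array","items":{"type":"array"}}},"required":["plan"]}

```bash
mkdir -p pics
cat > h.py <<'E'
import numpy as np, cv2
from cell import readout, eyes, env
def ray(c,uv):
    K=np.array(c["K"]);E=np.array(c["extrinsics"])
    d=np.linalg.inv(K)@[uv[0],uv[1],1]; d=E[:3,:3]@[d[0],-d[1],-d[2]]
    return E[:3,3],d
def at(c,uv,z):
    o,d=ray(c,uv); return o+d*(z-o[2])/d[2]
def proj(c,p):
    K=np.array(c["K"]);E=np.array(c["extrinsics"])
    q=E[:3,:3].T@(np.array(p)-E[:3,3]); q=K@[q[0],-q[1],-q[2]]; return q[:2]/q[2]
E
python3 - <<'E'
from h import *
print(list(eyes.read_camera("side").keys()))
for n in ["top","side"]:
    c=eyes.read_camera(n); cv2.imwrite(f"pics/{n}0.png",c["img"][:,:,::-1])
    for k,z in [("rocker_high_end",60),("rocker_pivot",57),("terminal",30),("round_key_top",49),("bar_key_top",49),("square_key_top",49),("pink_jar",38),("varnish_a",36),("blue_jar",38)]:
        for r in eyes.cut_out(c,k)[:3]: print(n,k,round(r["score"],2),np.round(r["uv"]),r["mask"].sum(),at(c,r["uv"],z).round())
print(readout.state())
E
```

```text
['img', 'K', 'extrinsics', 'shot']
top rocker_high_end 0.75 [426. 219.] 324 [ 500. -308.   60.]
top rocker_high_end 0.66 [428. 140.] 288 [ 692. -319.   60.]
top rocker_pivot 0.77 [419. 221.] 1719 [ 496. -293.   57.]
top rocker_pivot 0.64 [428. 147.] 1705 [ 675. -318.   57.]
top terminal 0.6 [224. 175.] 4676 [608. 178.  30.]
top round_key_top 0.62 [421. 222.] 1719 [ 496. -298.   49.]
top round_key_top 0.52 [473. 188.] 165 [ 578. -426.   49.]
top round_key_top 0.51 [189. 188.] 131 [573. 258.  49.]
top bar_key_top 0.77 [239. 202.] 238 [539. 135.  49.]
top square_key_top 0.6 [424. 217.] 307 [ 507. -306.   49.]
top square_key_top 0.39 [212. 195.] 69 [556. 201.  49.]
top pink_jar 0.48 [343. 230.] 217 [ 474. -114.   38.]
top pink_jar 0.17 [190. 186.] 142 [579. 259.  38.]
top varnish_a 0.55 [317. 260.] 117 [403. -53.  36.]
top varnish_a 0.45 [474. 186.] 175 [ 585. -431.   36.]
top blue_jar 0.78 [369. 127.] 294 [ 731. -180.   38.]
top blue_jar 0.5 [422. 222.] 1644 [ 496. -301.   38.]
top blue_jar 0.47 [423. 216.] 326 [ 511. -305.   38.]
side rocker_high_end 0.81 [456. 249.] 376 [ 680. -330.  
[... 895 characters left out ...]
175.   38.]
{'t': 1.05, 'joints': array([ 1.08340798e+00,  4.90924955e-01,  1.55890925e+00,  3.70292972e-06,
        1.09168662e+00, -1.05595713e-01]), 'qvel': array([ 1.42336259e-03, -3.37149361e-04, -1.57004505e-03,  1.65292169e-03,
       -1.37590391e-03, -2.08615872e-05]), 'tau': array([-9.14580505e-04, -6.12486362e+01, -2.58428478e+01,  6.92359451e-02,
        4.45281062e-02,  9.68808138e-06]), 'eef_pos': array([232.8489845 , 580.02378263, 214.64224257]), 'tcp_rot': array([3.14152088e+00, 4.30244502e-06, 2.75979832e+00]), 'ft_force': array([ 0.81121514, -0.14569357,  0.88066518]), 'moment': array([-0.01523999, -0.07454319, -0.01012261]), 'grip_force': 0.0, 'opening': 1.0025084673988565}
```

Run:
```python
import cv2,numpy as np
a=cv2.imread("pics/top0.png")
l=cv2.resize(a[110:270,370:500],None,fx=3.7,fy=3.7,interpolation=2)
r=cv2.resize(a[130:230,150:290],None,fx=2.8,fy=2.8,interpolation=2)
o=np.zeros((600,800,3),np.uint8); o[:592,:400]=cv2.resize(l,(481,592))[:,:400]; o[:280,405:797]=r
s=cv2.imread("pics/side0.png"); o[285:598,405:797]=cv2.resize(s[130:330,225:475],(392,313))
cv2.imwrite("pics/c1.png",o)
```

```text
(no output)
```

View pics/c1.png

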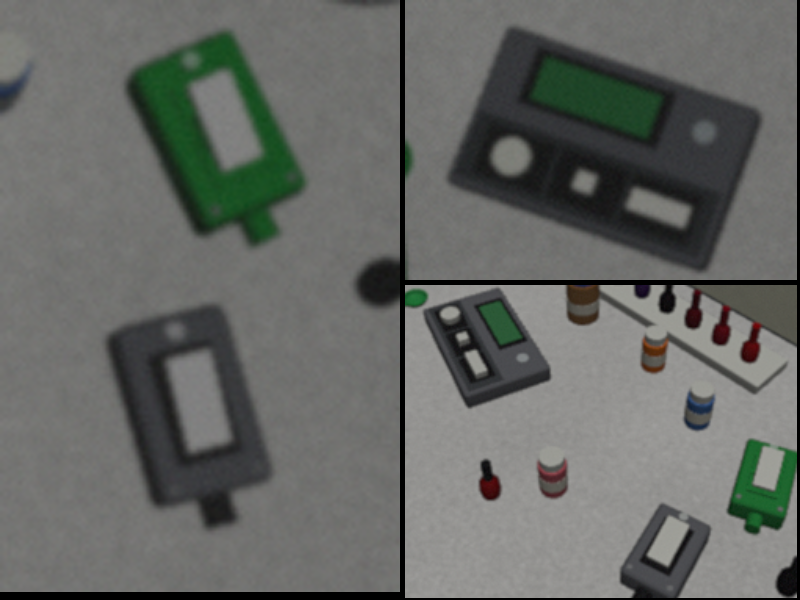

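View pics/top0.png

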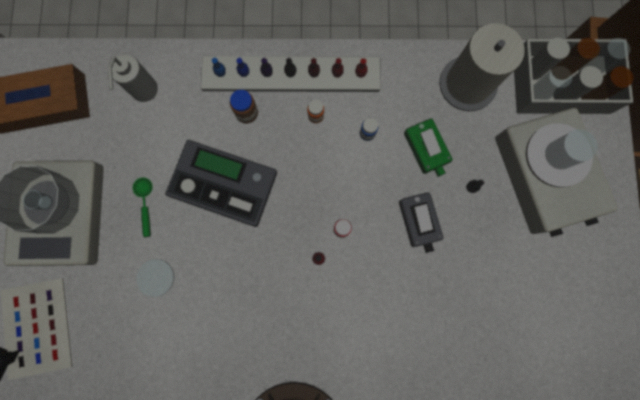

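Run:
```python
from h import *
c=eyes.read_camera("top"); g=c["img"].min(2)
def blob(name,u,v,z):
    w=g[v-22:v+23,u-22:u+23].astype(np.uint8); t=(int(w[22,22])+60)//2
    n,l=cv2.connectedComponents((w>t).astype(np.uint8)); m=l==l[22,22]
    p=np.argwhere(m)[:,::-1]+[u-22,v-22]
    P=np.array([at(c,q,z) for q in p]); (cx,cy),(a,b),th=cv2.minAreaRect(P[:,:2].astype(np.float32))
    d=P[:,:2]-P[:,:2].mean(0); ev,V=np.linalg.eigh(d.T@d)
    print(name,w[22,22],t,m.sum(),P.mean(0).round(1),(round(cx,1),round(cy,1),round(a),round(b),round(th)),"axis",V[:,1].round(3)); return P.mean(0)
r=blob("rocker",423,218,56); k=[blob(n,u,v,49) for n,u,v in [("round",188,186),("sq",214,195),("bar",240,204)]]
print(np.linalg.norm(k[0]-k[1]),np.linalg.norm(k[1]-k[2]))
c=eyes.read_camera("side"); print([proj(c,q).round() for q in [r]+k])
im=c["img"].copy()
for q in [r]+k: cv2.circle(im,tuple(proj(c,q).round().astype(int)),1,(255,0,0),-1)
cv2.imwrite("pics/s1.png",cv2.resize(im[130:330,225:475],(750,600))[:,:,::-1])
```

```text
rocker 125 92 304 [ 504.4 -302.4   56. ] (504.2, -302.6, 60, 28, 12) axis [-0.983 -0.181]
round 120 90 131 [579.7 261.4  49. ] (580.1, 261.4, 30, 29, 46) axis [0.371 0.928]
sq 123 91 43 [557.  197.1  49. ] (557.2, 197.2, 16, 15, 72) axis [-0.28  0.96]
bar 122 91 159 [535.5 132.7  49. ] (535.6, 132.6, 52, 18, 71) axis [0.329 0.944]
68.15063106430071 67.94729088357863
[array([392., 293.]), array([253., 148.]), array([261., 163.]), array([269., 179.])]
```

View pics/s1.png

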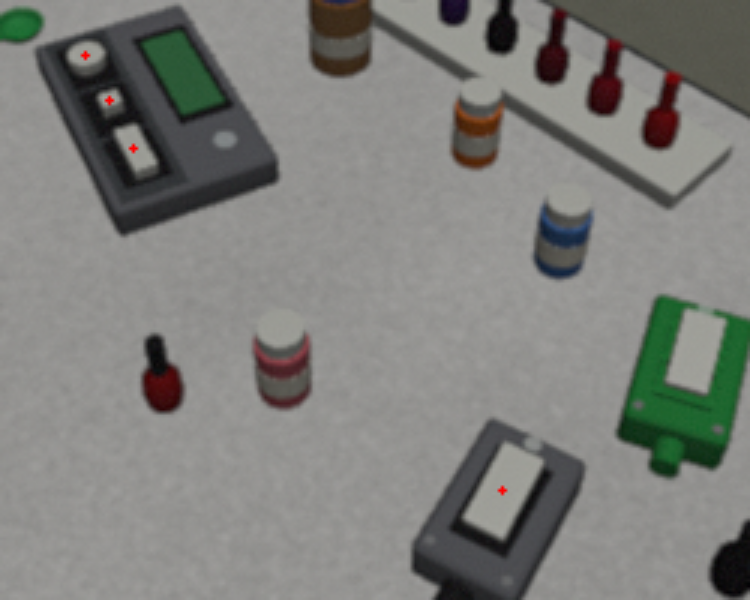

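The blobs sit on the right parts. The grey block's rocker is centred at (504,-302), with the lamp at its far end. The round, square and bar keys are at (580,261), (557,197) and (535,133). The next move goes along an arc toward the rocker with the gripper shut.

>>> move_arm(
  plan=[
    [[0,0,0],[-0.371,-0.207,0.0],-1],
    [[0,0,0],[-0.371,-0.207,0.0],-1],
    [[0,0,0],[-0.371,-0.207,0.0],-1],
    [[0,0,0],[-0.371,-0.207,0.0],-1],
    [[0,0,0],[-0.371,-0.207,0.0],-1],
  ],
)

```text
t: 1.78
eef_pos: [430.5, 335.4, 214.9]
tcp_rot: [3.141, 0.0, 2.76]
ft_force: [1.2, 0.2, 0.6]
opening: 0.527
grip_force: 0.0
```

```bash
cat >> h.py <<'E'
from scipy.spatial.transform import Rotation as Ro
def to(p):
    s=readout.state(); R=Ro.from_euler("xyz",s["tcp_rot"])
    print("t",s["t"],"pos",s["eef_pos"].round(1),"F",s["ft_force"].round(1),"op",round(s["opening"],2),"yaw",np.degrees(s["tcp_rot"][2]).round(1))
    print("shift mm",R.inv().apply(np.array(p)-s["eef_pos"]).round(1))
E
python3 -c "
from h import *
to([540,-80,150]);to([526,-298,110])"
```

```text
t 1.775 pos [430.5 335.4 214.9] F [1.2 0.2 0.6] op 0.53 yaw 158.1
shift mm [-256.3 -344.7   64.8]
t 1.775 pos [430.5 335.4 214.9] F [1.2 0.2 0.6] op 0.53 yaw 158.1
shift mm [-324.5 -552.3  104.7]
```

>>> move_arm(
  plan=[
    [[0,0,0],[-0.256,-0.345,0.06],-1],
    [[0,0,0],[-0.256,-0.345,0.06],-1],
    [[0,0,0],[-0.256,-0.345,0.06],-1],
    [[0,0,0],[-0.256,-0.345,0.06],-1],
    [[0,0,-10],[-0.256,-0.345,0.06],-1],
  ],
)

```text
t: 2.4
eef_pos: [507.5, 39.6, 171.9]
tcp_rot: [3.141, 0.001, 2.926]
ft_force: [0.3, 1.1, -0.4]
opening: 0.024
grip_force: 0.0
```

```bash
python3 -c "
from h import *
to([526,-298.4,100])"
```

```text
t 2.4 pos [507.5  39.6 171.9] F [ 0.3  1.1 -0.4] op 0.02 yaw 167.6
shift mm [ -90.5 -326.2   71.9]
```

>>> move_arm(
  plan=[
    [[0,0,-5],[-0.09,-0.326,0.04],-1],
    [[0,0,-10],[-0.09,-0.326,0.04],-1],
    [[0,0,-15],[-0.09,-0.326,0.04],-1],
    [[0,0,-22],[-0.09,-0.326,0.04],-1],
    [[0,0,-22],[-0.09,-0.326,0.04],-1],
  ],
)

```text
t: 3.02
eef_pos: [522.7, -270.5, 135.1]
tcp_rot: [-3.141, 0.0, -2.975]
ft_force: [0.8, 0.3, -0.2]
opening: 0.004
grip_force: 0.0
```

```bash
python3 -c "
from h import *
to([526,-298.4,80])"
```

```text
t 3.025 pos [ 522.7 -270.5  135.1] F [ 0.8  0.3 -0.2] op 0.0 yaw -170.4
shift mm [  1.4 -28.1  55.1]
```

>>> move_arm(
  plan=[
    [[0,0,0],[0.001,-0.028,0.03],-1],
    [[0,0,0],[0.001,-0.028,0.055],-1],
    [[0,0,0],[0.001,-0.028,0.055],-1],
  ],
)

```text
t: 3.4
eef_pos: [525.6, -295.8, 78.7]
tcp_rot: [3.139, -0.002, -2.977]
ft_force: [-0.4, -0.0, -0.0]
opening: 0.003
grip_force: 0.0
```

```bash
python3 -c "
from h import *
to([526,-298.4,52])
c=eyes.read_camera('wrist'); a=c['img']
s=eyes.read_camera('side')['img']
o=np.vstack([cv2.resize(a,(480,300)),cv2.resize(s[220:360,300:524],(480,300))])
cv2.imwrite('pics/w1.png',o[:,:,::-1])
print(proj(c,[526,-298.4,62]),proj(c,[504.4,-302.4,57]))
for r in eyes.cut_out(c,'rocker_high_end')[:2]: print(r['score'],r['uv'],at(c,r['uv'],58))
"
```

```text
t 3.4 pos [ 525.6 -295.8   78.7] F [-0.4 -0.  -0. ] op 0.0 yaw -170.6
shift mm [-0.  -2.7 26.7]
[314.60634302 232.72037634] [313.9203472  195.85325831]
0.6 [312.0, 184.5] [ 497.43384072 -304.69074953   58.        ]
```

View pics/w1.png

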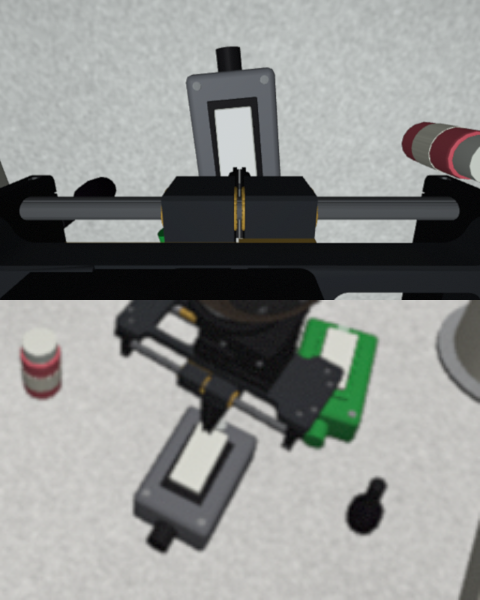

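The fingertips hang over the lamp end of the grey rocker, centred across it, and the gland is on the near side. The next move presses it.

>>> move_arm(
  plan=[
    [[0,0,0],[0,0,0.014],-1],
    [[0,0,0],[0,0,0.02],-1],
    [[0,0,0],[0,0,0.024],-1],
    [[0,0,0],[0,0,0.027],-1],
    [[0,0,0],[0,0,0.027],-1],
  ],
)

```text
t: 4.18
eef_pos: [526.4, -296.0, 54.0]
tcp_rot: [-3.142, 0.0, -2.976]
ft_force: [-2.8, 2.6, 9.3]
opening: 0.003
grip_force: 4.4
```

>>> move_arm(
  plan=[
    [[0,0,0],[0,0,0.002],-1],
    [[0,0,0],[0,0,0.003],-1],
    [[0,0,0],[0,0,0.004],-1],
    [[0,0,0],[0,0,0.004],-1],
  ],
)

```text
t: 4.68
eef_pos: [526.5, -296.1, 53.0]
tcp_rot: [-3.14, 0.001, -2.976]
ft_force: [-11.7, 7.8, 42.2]
opening: 0.005
grip_force: 19.5
```

>>> move_arm(
  plan=[
    [[0,0,0],[0,0,-0.02],-1],
    [[0,0,0],[0,0,-0.06],-1],
    [[0,0,8],[0,0.06,-0.09],-1],
    [[0,0,18],[0,0.12,-0.09],-1],
    [[0,0,28],[0,0.18,-0.09],-1],
  ],
)

```text
t: 5.3
eef_pos: [496.4, -117.0, 139.7]
tcp_rot: [3.142, 0.001, 2.812]
ft_force: [1.4, 0.2, -0.0]
opening: 0.009
grip_force: 0.0
```

```bash
python3 -c "
from h import *
s=eyes.read_camera('side')['img']; t=eyes.read_camera('top')['img']
b=cv2.imread('pics/side0.png')[:,:,::-1]; d=cv2.imread('pics/top0.png')[:,:,::-1]
f=lambda i,y,x:cv2.resize(i[y:y+75,x:x+100],(400,300),interpolation=2)
o=np.vstack([np.hstack([f(b,260,340),f(s,260,340)]),np.hstack([f(d,180,370),f(t,180,370)])])
cv2.imwrite('pics/r1.png',o[:,:,::-1])
to([558,100,130]);to([579.7,261.4,100])"
```

```text
t 5.4 pos [ 495.3 -114.1  139.6] F [ 0.3 -1.5 -0. ] op 0.01 yaw 161.3
shift mm [  9.3 222.9   9.7]
t 5.4 pos [ 495.3 -114.1  139.6] F [ 0.3 -1.5 -0. ] op 0.01 yaw 161.3
shift mm [ 40.4 382.7  39.8]
```

View pics/r1.png

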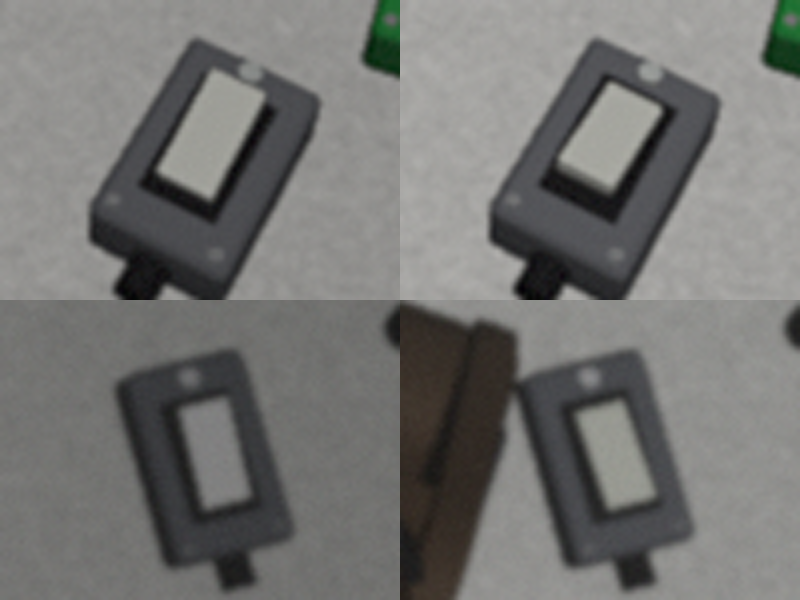

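The rocker has tipped over: its far end is now low and its near end stands up. Next is the round key.

>>> move_arm(
  plan=[
    [[0,0,0],[0.04,0.383,0.0],-1],
    [[0,0,0],[0.04,0.383,0.0],-1],
    [[0,0,0],[0.04,0.383,0.0],-1],
    [[0,0,0],[0.04,0.383,0.0],-1],
    [[0,0,0],[0.04,0.383,0.0],-1],
  ],
)

```text
t: 6.02
eef_pos: [565.6, 188.2, 139.3]
tcp_rot: [3.141, 0.001, 2.819]
ft_force: [1.6, -1.0, 0.4]
opening: 0.008
grip_force: 0.0
```

```bash
python3 -c "
from h import *
to([579.7,261.4,70])"
```

```text
t 6.025 pos [565.6 188.2 139.3] F [ 1.6 -1.   0.4] op 0.01 yaw 161.5
shift mm [ 9.9 73.9 69.3]
```

>>> move_arm(
  plan=[
    [[0,0,0],[0.01,0.074,0.02],-1],
    [[0,0,0],[0.01,0.074,0.04],-1],
    [[0,0,0],[0.01,0.074,0.065],-1],
    [[0,0,0],[0.01,0.074,0.065],-1],
  ],
)

```text
t: 6.52
eef_pos: [578.3, 259.4, 72.5]
tcp_rot: [-3.14, -0.003, 2.819]
ft_force: [-0.0, 0.5, -0.7]
opening: 0.003
grip_force: 0.0
```

```bash
python3 -c "
from h import *
to([579.7,261.4,49])
a=eyes.read_camera('wrist')['img'];c=eyes.read_camera('side');s=c['img']
o=np.vstack([cv2.resize(a,(480,300)),cv2.resize(s[110:200,200:344],(480,300))])
cv2.imwrite('pics/w2.png',o[:,:,::-1])"
```

```text
t 6.525 pos [578.3 259.4  72.5] F [-0.   0.5 -0.7] op 0.0 yaw 161.5
shift mm [-0.7  2.3 23.5]
```

View pics/w2.png

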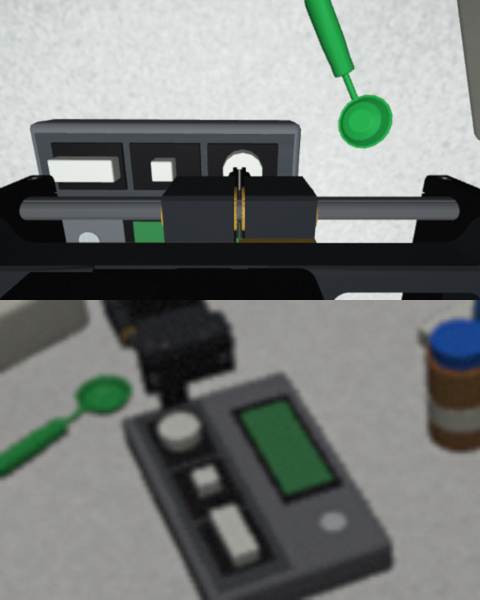

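The tips are over the round key (wrist column about 240, lined up with the key).

>>> move_arm(
  plan=[
    [[0,0,0],[0,0.001,0.018],-1],
    [[0,0,0],[0,0.001,0.026],-1],
    [[0,0,0],[0,0.001,0.03],-1],
    [[0,0,0],[0,0.001,0.033],-1],
    [[0,0,0],[0,0.001,0.033],-1],
  ],
)

```text
t: 7.25
eef_pos: [579.2, 260.6, 43.2]
tcp_rot: [3.141, 0.001, 2.818]
ft_force: [-6.0, -4.3, 18.7]
opening: 0.008
grip_force: 9.5
```

The key is at its stop (tip at z = 43.2 mm, 18.7 N). The arm now lifts and goes over to the bar key.

>>> move_arm(
  plan=[
    [[0,0,0],[0,0,-0.03],-1],
    [[0,0,0],[0,-0.04,-0.04],-1],
    [[0,0,0],[0,-0.09,-0.04],-1],
    [[0,0,0],[0,-0.136,-0.04],-1],
    [[0,0,0],[0,-0.136,-0.035],-1],
  ],
)

```text
t: 7.88
eef_pos: [535.5, 129.8, 76.8]
tcp_rot: [3.141, 0.0, 2.815]
ft_force: [-1.0, 0.3, -0.7]
opening: 0.008
grip_force: 0.0
```

```bash
python3 -c "
from h import *
c=eyes.read_camera('side');s=c['img'];b=cv2.imread('pics/side0.png')[:,:,::-1]
f=lambda i:cv2.resize(i[120:210,215:335],(400,300),interpolation=2)
cv2.imwrite('pics/w3.png',np.hstack([f(b),f(s)])[:,:,::-1])
to([535.5,132.7,49])"
```

```text
t 7.925 pos [535.9 131.   76. ] F [ 0.9  0.2 -0.1] op 0.01 yaw 161.3
shift mm [ 1.   1.5 27. ]
```

View pics/w3.png

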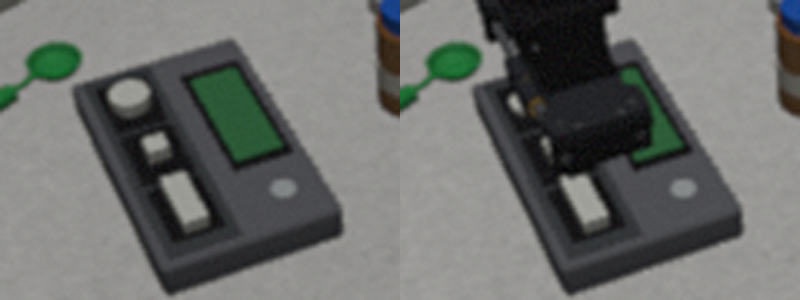

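The gripper partly hides the round key, but its stop force and depth were clear. Next I press the bar key and hold it.

>>> move_arm(
  plan=[
    [[0,0,0],[0.001,0.001,0.02],-1],
    [[0,0,0],[0.001,0.001,0.028],-1],
    [[0,0,0],[0.001,0.001,0.033],-1],
    [[0,0,0],[0.001,0.001,0.036],-1],
    [[0,0,0],[0.001,0.001,0.036],-1],
  ],
)

```text
t: 8.55
eef_pos: [535.4, 133.9, 42.7]
tcp_rot: [3.141, 0.001, 2.819]
ft_force: [-9.4, 2.5, 29.7]
opening: 0.008
grip_force: 15.1
```

>>> move_arm(
  plan=[
    [[0,0,0],[0,0,0],-1],
    [[0,0,0],[0,0,0],-1],
    [[0,0,0],[0,0,0],-1],
    [[0,0,0],[0,0,0],-1],
    [[0,0,0],[0,0,0],-1],
  ],
)

```text
t: 9.18
eef_pos: [535.4, 133.9, 42.7]
tcp_rot: [3.141, 0.001, 2.819]
ft_force: [-9.3, 1.5, 30.6]
opening: 0.004
grip_force: 15.2
```

>>> move_arm(
  plan=[
    [[0,0,0],[0,0,0],-1],
    [[0,0,0],[0,0,0],-1],
    [[0,0,0],[0,0,0],-1],
    [[0,0,0],[0,0,0],-1],
    [[0,0,0],[0,0,0],-1],
  ],
)

```text
t: 9.8
eef_pos: [535.4, 133.9, 42.7]
tcp_rot: [3.141, 0.001, 2.819]
ft_force: [-9.5, 2.7, 30.9]
opening: 0.006
grip_force: 15.2
```

Held for over 1.2 s. The arm now lifts straight up and backs toward the robot so the keys are in view.

>>> move_arm(
  plan=[
    [[0,0,0],[0,0,-0.03],-1],
    [[0,0,0],[0,0,-0.08],-1],
    [[0,0,0],[0,-0.06,-0.13],-1],
    [[0,0,0],[0,-0.12,-0.13],-1],
    [[0,0,0],[0,-0.16,-0.13],-1],
  ],
)

```text
t: 10.42
eef_pos: [484.3, -19.9, 171.6]
tcp_rot: [3.141, 0.003, 2.819]
ft_force: [0.2, -0.7, -1.1]
opening: 0.004
grip_force: 0.0
```

```bash
python3 -c "
from h import *
c=eyes.read_camera('side');s=c['img'];b=cv2.imread('pics/side0.png')[:,:,::-1]
f=lambda i:cv2.resize(i[120:210,215:335],(400,300),interpolation=2)
o=np.vstack([np.hstack([f(b),f(s)]),np.hstack([cv2.resize(s,(400,300)),cv2.resize(eyes.read_camera('top')['img'],(400,300))])])
cv2.imwrite('pics/w4.png',o[:,:,::-1])
to([535.5,132.7,49])"
```

```text
t 10.525 pos [483.7 -21.5 171. ] F [ 0.6 -0.   0.2] op 0.01 yaw 161.3
shift mm [  0.5 162.7 122. ]
```

View pics/w4.png

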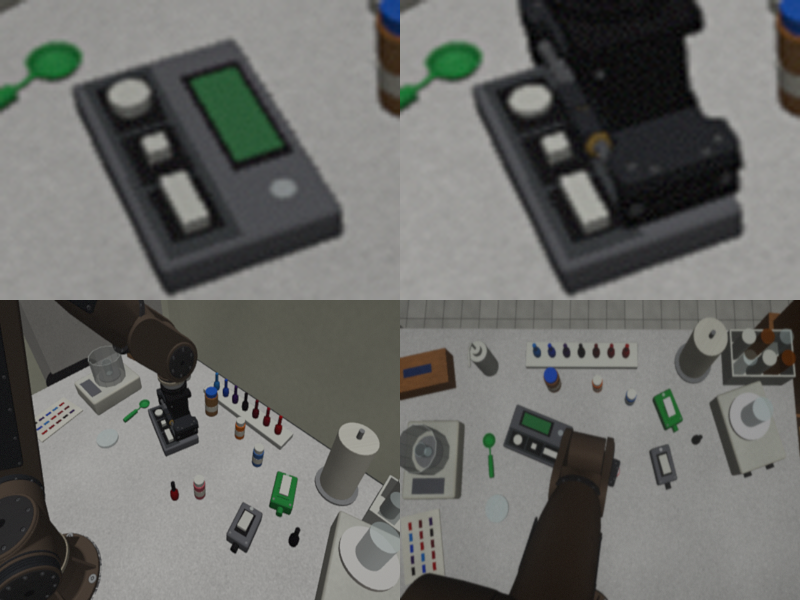

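The round key sits visibly lower, the bar and square keys are up, the rocker is over, the bystanders are in place and the arm is clear.

```bash
python3 -c "
from h import *
print(env.job_done())"
```

```text
the job is handed in; nothing more can be done
None
```

The job is handed in: the rocker is on, the round key is in, and the bar key was held for over 1.2 s and let up, with the square key and bystanders in place in the last picture; no verdict came back.

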